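# Move the sprung-pin guard door to the other buffing wheel

### The job

Unhook the yellow guard door from the white felt wheel's stand by pinching its red pin knob towards the black ear, which draws the sprung hinge pin, and lift it straight off. Drop it gently, by feel and without forcing it, into the hinge of the dark bristle wheel's stand, and only when it bears fully down let the pin spring out into its eye, so that the door hangs there locked. Leave the other things on the bench where they are.

Things in the scene. Friction and masses are not known exactly. Their poses are not given: they have to be found in the camera images.
- guard_grip (a point): Grip point of the yellow guard door, midway between black ear and red knob (pin out), 30 mm above its hinge axis. Axes: y along the hinge axis to the black ear, z up, x square to the sheet. Ear and knob: upright plates 22 mm wide (x), 6 thick, free from 8 to 46 mm above the axis; outer faces at y +25 (black, fixed) and -25 (red, pin out). Drawn, the red face is at -10: fingers meet at y +7.5.
- guard: The door, about 0.5 kg; origin on its hinge axis, 30 mm below guard_grip, same axes. Steel tube, 16 mm diameter, y -75 to +75 on the axis; 3 mm yellow sheet, y -62 to +72, hanging to 85 mm below the axis; plain stub, 10 mm diameter, y 75 to 92; brass pin, 8 mm diameter, round nose, tip at y -89 out, -74 (inside the tube) drawn.
- guard_stub (a point): End face of the door's plain stub, on its hinge axis at y +92; goes in the fork.
- guard_pin (a joint): Sprung pin, moves with the red knob: 0 fully out (locked), 0.015 m fully drawn. Squeezing the ear and knob together from 50 to 35 mm draws it (spring 5 N out, 9 N drawn, pushing back to 0); the same pinch carries the door. While pressed, the spring pushes the door towards +y.
- felt: Stand with the white felt wheel, 149 mm high, base 170 x 196 mm; origin on its underside below felt_hinge. The open fork at +y (y 78 to 92) takes the stub: slot 13 mm wide, from 4 mm over the axis flaring at 45 degrees to about 46 mm wide at 22 mm over it. At -y a cradle (y -66 to -78) of the same kind, slot 19 mm wide, carries the tube.
- felt_hinge (a point): Middle of the felt stand's hinge axis, 125 mm above the bench, where the door's axis lies at the start. Axes: y along the axis towards the open fork, z up, x from wheel to door; the hung door's axes are parallel. At y -78 to -91 a plate, top 14 mm over the axis, has the eye for the pin, 13 mm wide, 12 high. The tube has 3 mm end play each way.
- brush: Stand with the dark bristle wheel; same shape, measures and axes as the felt stand; origin on its underside below brush_hinge. The stands' heads reach 24 mm over the hinge axis (here up to 38), so a door raised 130 mm from its hung height passes above them sideways.
- brush_hinge (a point): NOMINAL middle of the bristle stand's hinge axis, 125 mm above the bench. Fork, cradle and eye sit on one bracket, clamped stiffly up to 8 mm fore or aft (x) and 14 mm up or down of this, not reported; true in y. Feel for it: lower slowly, give way along x as flares push; if stuck on a flare, rocking gently 3 mm along x frees it, on the bottom it does not. 25 N between door and stand damages it.
- last: bystander: wooden shoe last, 190 x 55 x 80 mm high; origin at the centre of its underside
- tin_black: bystander between the stands: black polish tin, 72 mm across, 28 high; origin at the centre of its underside
- tin_brown: bystander: copper-brown polish tin, 72 mm across, 28 high; origin at the centre of its underside
- glue: bystander: amber bottle, 60 mm across, 130 high; origin at the centre of its underside
- hammer: bystander: hammer lying down; origin at the centre of its underside
- shoebrush: bystander: brush lying down; origin at the centre of its underside
- heel: bystander: rubber heel block, 90 x 55 x 30 mm; origin at the centre of its underside
Not all that is in view belongs to the job. There is more than one size of the guard; the job needs the largest.

How it is judged:
On the way, in this order (a step that is already met when the one before it is completed fails the run):
1. the pin is drawn while the door still sits in the felt wheel's stand (value of joint guard_pin above 0.011 m and z of guard_grip in the frame of felt_hinge below 0.036 m), for 0.1 s.
2. the door is lifted off the felt wheel's stand (z of guard_grip in the frame of felt_hinge above 0.08 m), for 0.1 s.
3. the door, pin drawn, bears on the floor of the bristle wheel's fork or cradle (value of joint guard_pin above 0.01 m and (contact force between guard and brush_head_c0 above 1 N or contact force between guard and brush_head_c5 above 1 N) and x of guard_grip in the frame of brush_hinge between -0.019 and 0.019 m and y of guard_grip in the frame of brush_hinge between -0.006 and 0.006 m and z of guard_grip in the frame of brush_hinge between 0.012 and 0.048 m), for 0.1 s.
At the end, for the whole second after the job is handed in: The door hangs at rest, upright within 0.3 rad, in the bristle stand, stub in the fork: pin out to within 3 mm, grip point within 19 (x), 6 (y) and 18 mm (z) of the nominal hung place (which covers the bracket's offset), hinge axis level within 0.04 rad and parallel within 0.06 rad (value of joint guard_pin below 0.003 m and x of guard_grip in the frame of brush_hinge between -0.019 and 0.019 m and y of guard_grip in the frame of brush_hinge between -0.006 and 0.006 m and z of guard_grip in the frame of brush_hinge between 0.012 and 0.048 m and angle between guard_grip's own z axis and vertical below 0.3 rad and angle between the y axis of guard_grip and the y axis of brush_hinge, either way round below 0.06 rad and angle between guard_grip's own y axis and vertical between 1.53 and 1.61 rad and y of guard_stub in the frame of brush_hinge above 0.08 m and linear speed of guard below 0.03 m/s); the robot touches nothing.
It fails at once if the pin is let go over the bristle stand while the door does not bear on the floor of its fork or cradle (a drop) (value of joint guard_pin below 0.007 m and horizontal distance between guard_grip and brush_hinge below 0.04 m and contact force between guard and brush_head_c0 below 0.3 N and contact force between guard and brush_head_c5 below 0.3 N).
It fails at once if the door is forced: 25 N or more between door and the felt wheel's stand (contact force between guard and felt above 25 N).
It fails at once if the door is forced: 25 N or more between door and the bristle wheel's stand (contact force between guard and brush above 25 N).
It fails at once if another thing on the bench is pushed more than 30 mm (distance of any of last, tin_black, tin_brown, glue, hammer, shoebrush, heel from where it was at the start of the episode above 0.03 m).
It also fails if it takes over 72 s, if anything falls off the work surface, if the arm or the gripper's body presses on something with over 40 N, if the wrist force passes 120 N, or if a joint passes its speed limit or range.

### The arm

A 6-joint arm with a two-finger parallel gripper is mounted at the origin on the work surface. World frame = base frame: x ahead of the robot, y to its left, z up, the work surface at z = 0. Lengths are in m, angles in rad, forces in N, time in s.
With the tool pointing down it reaches from about 0.35 to 0.775 m from the base axis. Payload 7.3 kg.
Tool frame: the origin (TCP) lies at the very end of the fingers, on their centre line; the grasp point (between the pads) lies 19 mm behind it; z points along the fingers, x is the direction in which the jaws open and shut, and the axes are right-handed (so a half turn about z gives the same grasp; the last joint's range is limited). The gripper opens to 92 mm and grips with 3 to 60 N. Pads are 19 mm wide; open, the fingers measure 130 mm over their backs; the gripper's body (75 mm by 190 mm) begins 47 mm behind the grasp point.
Start: joints at [1.18, 0.342, 1.524, -0, 1.275, -0.146], TCP at [0.127, 0.509, 0.227] pointing down, gripper open.
Joint ranges: [-2.53, 2.53], [-0.77, 2.02], [0.04, 2.7], [-1, 4.14], [0.28, 2.66], [-3.11, 3.11]. Speed limits (rad/s): [2.57, 2.57, 3.14, 3.14, 3.14, 3.14].

### API

Orientations are given as a rotation vector (axis times angle).
In Python, from workcell import manip gives the robot as it stands.
- The arm moves only by the shell command python3 -m jog 'ROWS' [FORCE]. ROWS is JSON, one flat list of numbers, 7 for each row, row after row: the turn, a rotation vector about the tool's x, y, z in degrees, then the shift along the tool's x, y, z in cm, then the gripper's target within -1 to 1 (shut at 1, half-way at 0, fully open at -1). A call has exactly 5 rows; each row shifts and turns the commanded pose from where the row before left it, along the tool's axes as they then stand; what a row does not reach is not made up. A row lasts 1/8 s, in which the tool goes at most 62.5 mm and 10.7 degrees, less where a joint would pass 70% of its speed; a pose out of reach is approached as far as the arm can. A call is refused whole if a number of a shift passes 6.25 or a number of a turn 10.7, either way. A call with a gripper value outside its range is refused whole. The fingers move at their own pace and stop on an object; FORCE is the grip in N (left out, the last holds). Time passes only in rows, so rows that do not move let the fingers close, or fill a call up. It gives the time, the measured TCP pose, the force and the opening at its end, in the units of the state.
- manip.sense(): the state, without advancing time (a new reading comes with each control period).
- manip.camera(name): name is "side" or "top" or "wrist"; returns (picture, depth): 384x512x3 uint8, blue, green, red; 384x512 float32, m along the optical axis (not along the pixel's ray), 0 where there is no reading.
- manip.calibration(name): a dict with "fx", "fy", "cx", "cy" (pixels), "rvec" (rotation vector, rad) and "tvec" (3), from world to camera coordinates, as OpenCV has them; the wrist camera has in their place "hand_eye" (4x4, takes a point from camera to tool coordinates, whose origin is the TCP and whose axes are the tool frame's). Camera axes: x right, y down, z forward; pixel columns grow to the right and rows downward; lengths in m; the calibration is good to about 2 mm. A picture is of the moment at which its call begins: read the wrist's pose just before it. calibration takes no time and is no camera call.
- manip.hand_in(): hands the job in, once; it reports no verdict.
The state is a dict: "time_s": time; "joint_pos": joint angles; "joint_vel": joint speeds; "joint_torque": joint torques, N m; "tcp_pos": TCP position; "orientation": TCP orientation; "ft_force": force on the tool from outside, world axes, zero at the start; "wrist_torque": the same for the moment, N m; "opening": finger opening in m.
Only numpy, scipy, OpenCV 4.12 (cv2) and the standard library are available. Lean on these libraries where they do the work, as an engineer would, in place of code of your own. Each camera call takes 0.05 s, during which the arm holds its last target. There are 200 camera calls.

## Working session

There is one attempt and no reset: what is moved stays moved. The work goes in short steps, Python scripts to look and compute and a shell command to move; the robot and the scene stay as the last step left them, time stands still between calls to the robot, and variables do not carry over. Pictures are saved under pics/ and viewed, about 8 in all and at most 12, crops included, and the job is handed in when it is done.

```bash
mkdir -p pics; ls; cat > h.py <<'E'
import numpy as np, cv2
from workcell import manip
from scipy.spatial.transform import Rotation as R
def world(name, s=None):
    """picture and per-pixel world points"""
    s=manip.sense(); p,d=manip.camera(name); c=manip.calibration(name)
    v,u=np.mgrid[:d.shape[0],:d.shape[1]]
    P=np.stack([(u-c['cx'])/c['fx']*d,(v-c['cy'])/c['fy']*d,d],-1)
    if name=='wrist':
        H=np.array(c['hand_eye']); P=P@H[:3,:3].T+H[:3,3]
        P=P@R.from_rotvec(s['orientation']).as_matrix().T+np.array(s['tcp_pos'])
    else:
        M=R.from_rotvec(np.ravel(c['rvec'])).as_matrix(); P=(P-np.ravel(c['tvec']))@M
    P[d==0]=np.nan
    return p,P
E
python3 - <<'E'
from h import *
print(manip.sense())
for n in ('top','side'):
    p,P=world(n); cv2.imwrite(f'pics/{n}0.png',p); np.savez(f'{n}0.npz',p=p,P=P)
E
```

```text
pics
{'time_s': 0.0, 'joint_pos': array([ 1.18001411e+00,  3.42709356e-01,  1.52504050e+00, -6.49454972e-06,
        1.27539772e+00, -1.46037524e-01]), 'joint_vel': array([-0.00103655,  0.00140047, -0.00149577,  0.00058054,  0.0004657 ,
        0.00112232]), 'joint_torque': array([ 2.53778446e-03, -4.31245172e+01, -2.44224000e+01,  7.18813855e-02,
        5.58131863e-02, -9.41872986e-05]), 'tcp_pos': array([0.12705032, 0.50896351, 0.22604371]), 'orientation': array([ 2.47538185e+00,  1.93318969e+00, -2.11793188e-03]), 'ft_force': array([-0.07997556, -0.76127326,  0.22909516]), 'wrist_torque': array([-0.03362311, -0.05264174,  0.01735533]), 'opening': 0.09181748765090825}
```

View pics/top0.png

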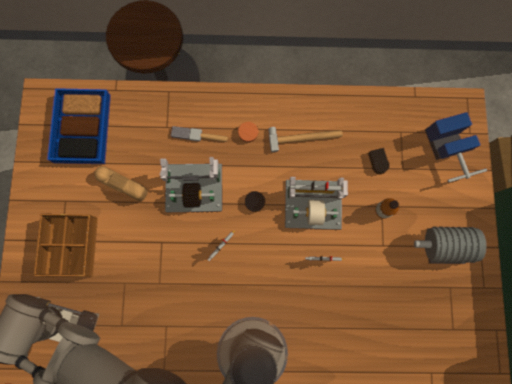

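View pics/side0.png

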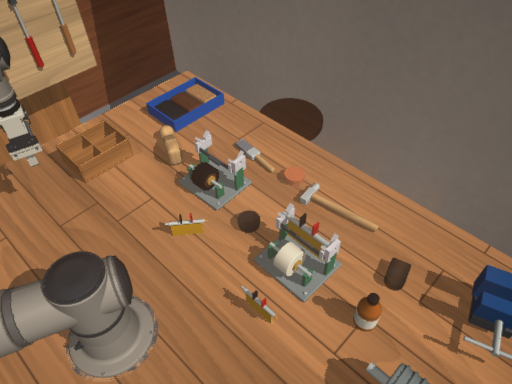

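```bash
python3 - <<'E'
from h import *
t=np.load('top0.npz'); p,P=t['p'],t['P']
a=cv2.resize(p[150:235,280:355],None,fx=6,fy=6,interpolation=cv2.INTER_CUBIC)
b=cv2.resize(p[150:235,155:230],None,fx=6,fy=6,interpolation=cv2.INTER_CUBIC)
cv2.imwrite('pics/crop.png',cv2.resize(np.hstack([b,a]),(800,453)))
for n,(u0,u1) in dict(felt=(275,360),brush=(150,235)).items():
    Q=P[150:240,u0:u1]; z=Q[...,2]
    for lo,hi in((.006,.03),(.13,.145),(.145,.17),(.155,.19)):
        m=(z>lo)&(z<hi); q=Q[m]
        if len(q)>9: 
            r=cv2.minAreaRect(q[:,:2].astype(np.float32)*1000); print(n,lo,len(q),r, q.min(0).round(3),q.max(0).round(3))
E
```

```text
felt 0.006 1654 ((535.302978515625, -220.20718383789062), (300.781005859375, 313.8715515136719), 89.6427230834961) [ 0.378 -0.371  0.006] [ 0.693 -0.071  0.026]
felt 0.13 286 ((532.0130004882812, -206.81100463867188), (182.53253173828125, 60.28449249267578), 89.52495574951172) [ 0.501 -0.298  0.13 ] [ 0.563 -0.116  0.145]
felt 0.145 66 ((532.125, -203.82217407226562), (177.65673828125, 58.87335968017578), 89.40560913085938) [ 0.502 -0.293  0.145] [ 0.561 -0.115  0.17 ]
felt 0.155 43 ((525.1727294921875, -201.22732543945312), (146.02415466308594, 36.78984069824219), 87.08356475830078) [ 0.503 -0.273  0.155] [ 0.544 -0.127  0.177]
brush 0.006 1868 ((526.7825317382812, 216.9958953857422), (317.57061767578125, 292.93890380859375), 1.4885557889938354) [0.368 0.068 0.006] [0.687 0.367 0.029]
brush 0.13 140 ((590.1903686523438, 213.52127075195312), (64.34986877441406, 181.96304321289062), 1.0823214054107666) [0.556 0.122 0.13 ] [0.624 0.304 0.145]
brush 0.145 24 ((588.000732421875, 217.2669677734375), (58.86688232421875, 175.54896545410156), 3.4087233543395996) [0.56  0.128 0.145] [0.622 0.304 0.155]
```

View pics/crop.png

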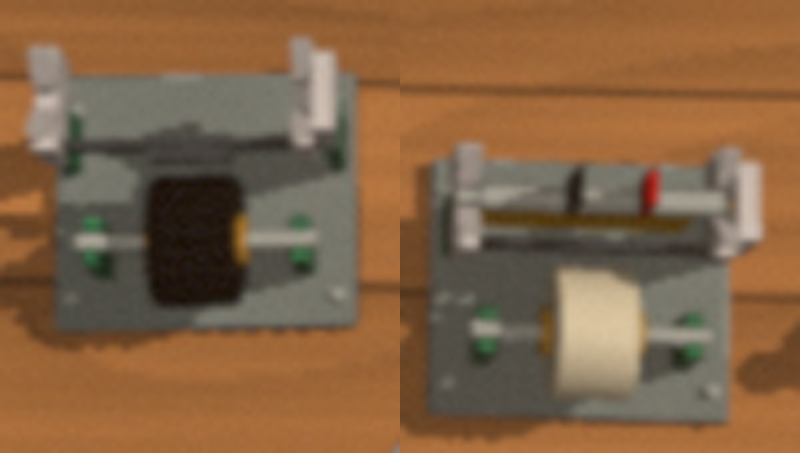

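```bash
python3 -m jog '[0,0,-7,0,0,0,-1, 0,0,-7,0,0,0,-1, 0,0,0,-4,4.5,-1.5,-1, 0,0,0,-4,4.5,-1.5,-1, 0,0,0,-4,4.5,-1.5,-1]' && python3 -m jog '[0,0,0,-4.5,4,-1,-1, 0,0,0,-4.5,4,-1,-1, 0,0,0,-4.5,4,-1,-1, 0,0,0,-4.5,4,-1,-1, 0,0,0,-4.5,4,-1,-1]' && python3 -m jog '[0,0,0,-6,0.8,0,-1, 0,0,0,-6,0.8,0,-1, 0,0,0,-6,0.8,0,-1, 0,0,0,-6,0.8,0,-1, 0,0,0,-6,0.8,0,-1]' && python3 -m jog '[0,0,0,-4,0.8,0,-1, 0,0,0,-4,0.8,0,-1, 0,0,0,0,0,0,-1, 0,0,0,0,0,0,-1, 0,0,0,0,0,0,-1]'
python3 - <<'E'
from h import *
t=np.load('top0.npz'); p,P=t['p'],t['P']
hsv=cv2.cvtColor(p,cv2.COLOR_BGR2HSV)
m=(P[...,2]>.15)&(P[...,2]<.19)&(hsv[...,1]>150)&((hsv[...,0]<10)|(hsv[...,0]>170)); m[:,:275]=0;m[:,360:]=0
print('red',np.nanmedian(P[m],0),m.sum())
for n in('wrist',):
    p,P=world(n); cv2.imwrite('pics/w1.png',p); np.savez('w1.npz',p=p,P=P)
E
```

```text
time_s: 0.72
tcp_pos: [0.263, 0.3879, 0.2718]
orientation: [2.221, 2.222, -0.001]
ft_force: [1.1, 0.9, -0.0]
opening: 0.0919
time_s: 1.35
tcp_pos: [0.463, 0.1625, 0.3219]
orientation: [-2.222, -2.22, 0.0]
ft_force: [0.9, 0.0, 0.8]
opening: 0.0917
time_s: 1.98
tcp_pos: [0.5017, -0.1377, 0.3214]
orientation: [-2.222, -2.22, -0.0]
ft_force: [0.4, 0.5, 0.1]
opening: 0.0918
time_s: 2.6
tcp_pos: [0.5178, -0.2147, 0.3219]
orientation: [-2.22, -2.222, -0.0]
ft_force: [-0.2, 0.7, 0.1]
opening: 0.0919
red [ 0.53204708 -0.22605681  0.164146  ] 14
```

View pics/w1.png

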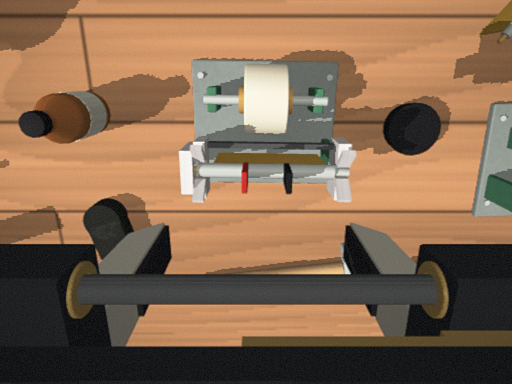

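```bash
cat > meas.py <<'E'
from h import *
def door(p,P,x0,y0,show=True):
    hsv=cv2.cvtColor(p,cv2.COLOR_BGR2HSV).astype(int); z=P[...,2]
    reg=(abs(P[...,0]-x0)<.06)&(abs(P[...,1]-y0)<.12)
    red=reg&(hsv[...,1]>150)&((hsv[...,0]<8)|(hsv[...,0]>172))&(hsv[...,2]>60)
    blk=reg&(hsv[...,2]<60)&(z>np.nanmedian(z[red])-.02)
    for n,m in(('red',red),('black',blk)):
        q=P[m]; q=q[q[:,2]>np.percentile(q[:,2],60)-.004]
        print(n,len(q),'min',q.min(0).round(4),'max',q.max(0).round(4),'med',np.median(q,0).round(4))
E
python3 - <<'E'
from meas import *
t=np.load('w1.npz'); p,P=t['p'],t['P']
door(p,P,.53,-.205)
z=P[...,2]
reg=(abs(P[...,0]-.53)<.06)&(abs(P[...,1]+.205)<.12)
# base plate edges
hsv=cv2.cvtColor(p,cv2.COLOR_BGR2HSV)
m=(z>.004)&(z<.025)&(hsv[...,1]<60)&(abs(P[...,1]+.205)<.13)&(P[...,0]>.36)&(P[...,0]<.6)
r=cv2.minAreaRect(P[m][:,:2].astype(np.float32)*1000);print('base',r,np.median(z[m]))
# tube: crest line
m=reg&(z>.126)&(z<.137)&(hsv[...,1]<60); q=P[m]; q=q[(abs(q[:,1]+.205)<.06)]
pf=np.polyfit(q[:,1],q[:,0],1); print('tube x at y=-.205',np.polyval(pf,-.205),'slope',pf[0],len(q),q[:,2].max())
m=reg&(z>.134)&(z<.17)&(hsv[...,1]<40)&(hsv[...,2]>100);q=P[m];print('white',q.min(0),q.max(0),cv2.minAreaRect(q[:,:2].astype(np.float32)*1000))
E
```

```text
red 120 min [ 0.5232 -0.2296  0.1675] max [ 0.5447 -0.2245  0.173 ] med [ 0.5345 -0.2266  0.1711]
black 19237 min [ 0.4921 -0.2715  0.4191] max [ 0.4963 -0.1572  0.4311] med [ 0.494  -0.2139  0.4255]
base ((499.6023864746094, -204.662353515625), (195.3187255859375, 168.8693084716797), 89.04777526855469) 0.01215593840721535
tube x at y=-.205 0.5335691220714411 slope 0.015482087212691382 1329 0.13669582265255267
white [ 0.50258793 -0.29682608  0.13400031] [ 0.56520496 -0.11316632  0.16617167] ((535.0404663085938, -204.98876953125), (182.9055938720703, 62.647743225097656), 89.03874206542969)
```

```bash
python3 -m jog '[0,0,1,0,0,0,-0.74, 0,0,0,1.8,1.6,4,-0.74, 0,0,0,0,0,5,-0.74, 0,0,0,0,0,0,-0.74, 0,0,0,0,0,0,-0.74]'
python3 - <<'E'
from h import *
p,P=world('wrist'); np.savez('w2.npz',p=p,P=P); cv2.imwrite('pics/w2.png',p)
from meas import door
try: door(p,P,.53,-.205)
except Exception as e: print(e)
print(manip.sense()['tcp_pos'])
E
```

```text
time_s: 3.28
tcp_pos: [0.535, -0.1985, 0.2338]
orientation: [2.24, 2.199, 0.001]
ft_force: [-0.0, -0.1, 1.6]
opening: 0.08
red 251 min [ 0.5232 -0.2296  0.1666] max [ 0.5452 -0.2236  0.1732] med [ 0.5337 -0.2263  0.171 ]
black 19259 min [ 0.5085 -0.2546  0.331 ] max [ 0.5137 -0.1396  0.3431] med [ 0.511  -0.1972  0.3374]
[ 0.5352521  -0.19871848  0.23428187]
```

View pics/w2.png

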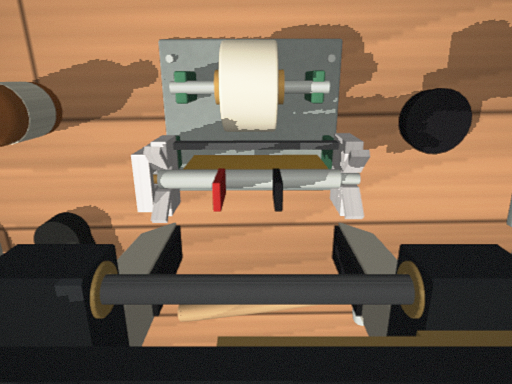

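```bash
python3 -m jog '[0,0,0,0.1,0,4,-0.74, 0,0,0,0,0,3.5,-0.74, 0,0,0,0,0,1.5,-0.74, 0,0,0,0,0,0.5,-0.74, 0,0,0,0,0,0,-0.74]' 20 && python3 -m jog '[0,0,0,0,0,0,-0.45, 0,0,0,0,0,0,-0.3, 0,0,0,0,0,0,-0.1, 0,0,0,0,0,0,0.1, 0,0,0,0,0,0,0.2]' 20 && python3 -m jog '[0,0,0,0,0,0,0.3, 0,0,0,0,0,0,0.4, 0,0,0,0,0,0,0.4, 0,0,0,0,0,0,0.4, 0,0,0,0,0,0,0.4]' 20
```

```text
time_s: 3.95
tcp_pos: [0.535, -0.1975, 0.138]
orientation: [2.24, 2.2, 0.001]
ft_force: [-0.2, 0.8, -0.1]
opening: 0.08
time_s: 4.58
tcp_pos: [0.5347, -0.1971, 0.1375]
orientation: [2.241, 2.2, 0.002]
ft_force: [0.8, 2.5, 5.1]
opening: 0.038
time_s: 5.2
tcp_pos: [0.5347, -0.196, 0.1374]
orientation: [2.241, 2.202, 0.003]
ft_force: [-0.4, 3.8, 5.8]
opening: 0.0348
```

```bash
python3 -m jog '[0,0,0,0,0,-0.2,0.6, 0,0,0,0,0,-0.2,0.6, 0,0,0,0,0,-0.2,0.6, 0,0,0,0,0,-0.2,0.6, 0,0,0,0,0,-0.2,0.6]' 30 && python3 -m jog '[0,0,0,0,0,-0.3,0.6, 0,0,0,0,0,-0.4,0.6, 0,0,0,0,0,-0.5,0.6, 0,0,0,0,0,-0.5,0.6, 0,0,0,0,0,0,0.6]'
```

```text
time_s: 5.82
tcp_pos: [0.5342, -0.1971, 0.1467]
orientation: [-2.241, -2.201, -0.0]
ft_force: [-0.1, 0.3, -6.1]
opening: 0.0346
time_s: 6.45
tcp_pos: [0.5345, -0.1972, 0.1643]
orientation: [2.24, 2.201, 0.001]
ft_force: [-0.7, 0.6, -4.8]
opening: 0.0343
```

```bash
python3 -m jog '[0,0,0,0,0,-1.5,0.6, 0,0,0,0,0,-3,0.6, 0,0,0,0,0,-4,0.6, 0,0,0,0,0,-3.5,0.6, 0,0,0,0,0,0,0.6]' 
cat > base.py <<'E'
from h import *
def stand(p,P,x0,y0,name):
    hsv=cv2.cvtColor(p,cv2.COLOR_BGR2HSV); z=P[...,2]
    reg=(abs(P[...,1]-y0)<.115)&(abs(P[...,0]-x0+.035)<.11)
    m=reg&(z>.005)&(z<.022)&(hsv[...,1]<75)
    m=cv2.morphologyEx(m.astype(np.uint8),cv2.MORPH_OPEN,np.ones((2,2)))>0
    print(name,'base',cv2.minAreaRect(P[m][:,:2].astype(np.float32)*1000),m.sum())
    m=reg&(z>.125)&(z<.17)&(hsv[...,1]<50)&(hsv[...,2]>110);q=P[m]
    print(' white',q.min(0).round(4),q.max(0).round(4),cv2.minAreaRect(q[:,:2].astype(np.float32)*1000),len(q))
    for lo,hi in((-.1,-.0785),(-.0785,-.06),(.06,.1)):
        g=q[(q[:,1]-y0>lo)&(q[:,1]-y0<hi)]
        if len(g)>5: print('  y',lo,hi,'x',g[:,0].min().round(4),g[:,0].max().round(4),'ztop',np.percentile(g[:,2],[50,90,97]).round(4))
E
python3 - <<'E'
from base import *
for n in('top','side'):
    t=np.load(n+'0.npz')
    for s,x,y in(('felt',.535,-.205),('brush',.59,.214)):
        print(n); stand(t['p'],t['P'],x,y,s)
E
```

```text
time_s: 7.08
tcp_pos: [0.5354, -0.1977, 0.2872]
orientation: [2.236, 2.197, 0.004]
ft_force: [0.1, 0.3, -6.2]
opening: 0.0344
top
felt base ((494.0564880371094, -211.91795349121094), (195.72747802734375, 165.19683837890625), 88.85888671875) 1305
 white [ 0.5013 -0.2944  0.1251] [ 0.5594 -0.1143  0.1572] ((530.4284057617188, -204.48562622070312), (180.0223388671875, 57.017539978027344), 89.50101470947266) 291
  y -0.1 -0.0785 x 0.5085 0.5527 ztop [0.1397 0.1431 0.1444]
  y -0.0785 -0.06 x 0.5013 0.5583 ztop [0.135  0.1456 0.148 ]
  y 0.06 0.1 x 0.5026 0.5594 ztop [0.1335 0.1451 0.1497]
top
brush base ((546.8958129882812, 208.9405059814453), (167.99908447265625, 191.22776794433594), 1.9107102155685425) 1585
 white [0.5546 0.1222 0.1251] [0.6202 0.3045 0.1549] ((586.998779296875, 213.31640625), (61.03072738647461, 181.0377197265625), 2.223212718963623) 179
  y -0.1 -0.0785 x 0.5595 0.6156 ztop [0.137  0.143  0.1475]
  y -0.0785 -0.06 x 0.561 0.6202 ztop [0.1389 0.1459 0.1486]
  y 0.06 0.1 x 0.5546 0.6144 ztop [0.1352 0.146  0.1489]
side
felt base ((453.9730224609375, -247.88938903808594
[... 171 characters left out ...]
84.9652862548828, 62.786800384521484), 89.43661499023438) 517
  y -0.1 -0.0785 x 0.5057 0.5562 ztop [0.138  0.1407 0.1417]
  y -0.0785 -0.06 x 0.5001 0.5612 ztop [0.1339 0.1459 0.1481]
  y 0.06 0.1 x 0.5016 0.5644 ztop [0.1311 0.144  0.1478]
side
brush base ((549.548095703125, 209.3661346435547), (179.44520568847656, 194.96022033691406), 3.3379273414611816) 1084
 white [0.5545 0.1219 0.1251] [0.6223 0.3082 0.1488] ((586.6188354492188, 214.9167938232422), (64.2509536743164, 185.2621612548828), 2.6570322513580322) 195
  y -0.1 -0.0785 x 0.5583 0.6172 ztop [0.1356 0.1389 0.1403]
  y -0.0785 -0.06 x 0.5587 0.6223 ztop [0.1389 0.146  0.1477]
  y 0.06 0.1 x 0.5545 0.615 ztop [0.1336 0.1438 0.1454]
```

```bash
python3 -m jog '[0,0,0,2.5,0.6,0,0.6, 0,0,0,4.5,1.2,0,0.6, 0,0,0,4.5,1.2,0,0.6, 0,0,0,4.5,1.2,0,0.6, 0,0,0,4.5,1.2,0,0.6]' && python3 -m jog '[0,0,0,4.5,1.2,0,0.6, 0,0,0,4.5,1.2,0,0.6, 0,0,0,4.5,1.2,0,0.6, 0,0,0,4.5,1.2,0,0.6, 0,0,0,2.8,1.2,0,0.6]' && python3 -m jog '[0,0,-1,0,0,0,0.6, 0,0,-1.3,0,0,0,0.6, 0,0,-1,0,0,0,0.6, 0,0,0,0,0,0,0.6, 0,0,0,0,0,0,0.6]'
python3 - <<'E'
from base import *
p,P=world('wrist'); np.savez('w3.npz',p=p,P=P); cv2.imwrite('pics/w3.png',p)
stand(p,P,.588,.214,'brush')
E
```

```text
time_s: 7.7
tcp_pos: [0.5915, 0.0084, 0.2817]
orientation: [-2.24, -2.2, 0.003]
ft_force: [0.8, -0.7, -5.4]
opening: 0.0346
time_s: 8.32
tcp_pos: [0.6551, 0.2162, 0.2811]
orientation: [-2.238, -2.202, 0.004]
ft_force: [-0.1, -0.2, -4.9]
opening: 0.0346
time_s: 8.95
tcp_pos: [0.6556, 0.2133, 0.284]
orientation: [2.178, 2.264, 0.001]
ft_force: [0.5, 0.2, -4.9]
opening: 0.0344
brush base ((563.0, 217.5201416015625), (146.5071258544922, 198.6080322265625), 3.8144431114196777) 12388
 white [0.5576 0.1232 0.125 ] [0.6262 0.3074 0.1484] ((591.8971557617188, 215.3087615966797), (63.53886032104492, 183.170654296875), 2.0010108947753906) 2798
  y -0.1 -0.0785 x 0.5716 0.6185 ztop [0.1382 0.139  0.1395]
  y -0.0785 -0.06 x 0.5625 0.6262 ztop [0.1382 0.1456 0.147 ]
  y 0.06 0.1 x 0.5576 0.6208 ztop [0.1376 0.1457 0.1468]
```

View pics/w3.png

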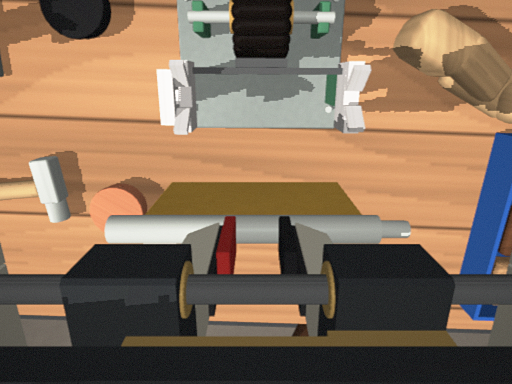

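```bash
cat > tube.py <<'E'
from h import *
def tube(p,P):
    s=manip.sense(); T=R.from_rotvec(s['orientation']).as_matrix(); Q=(P-np.array(s['tcp_pos']))@T
    hsv=cv2.cvtColor(p,cv2.COLOR_BGR2HSV)
    m=(abs(Q[...,1])<.014)&(Q[...,2]>-.012)&(Q[...,2]<.03)&(hsv[...,1]<60)&(hsv[...,2]>70)&(abs(Q[...,0])<.11)
    q=Q[m]; print('tool-x ends',q[:,0].min(),q[:,0].max(),len(q))
    for a in np.arange(-.08,.09,.02):
        g=q[abs(q[:,0]-a)<.006]
        if len(g)>5: print(round(a,3),'y',g[:,1].mean().round(4),g[:,1].max().round(4),'top z',np.percentile(g[:,2],5).round(4),len(g))
    # brush slot centre in tool-aligned coordinates
    return q
E
python3 - <<'E'
from tube import *
t=np.load('w3.npz'); tube(t['p'],t['P'])
print(manip.sense()['tcp_pos'])
E
```

```text
tool-x ends -0.08229394669166354 0.0848280789287123 6740
-0.08 y -0.0023 0.0062 top z 0.0043 403
-0.06 y -0.0022 0.0075 top z 0.0043 629
-0.04 y -0.0031 0.0071 top z 0.0042 530
-0.02 y -0.0078 -0.004 top z -0.0112 280
0.0 y -0.0024 0.0058 top z 0.0042 614
0.02 y -0.0078 -0.0049 top z -0.0109 244
0.04 y -0.0034 0.0073 top z 0.0041 514
0.06 y -0.0022 0.0072 top z 0.004 639
0.08 y -0.0012 0.0042 top z 0.007 318
[0.65562635 0.21335539 0.28398487]
```

```bash
python3 -m jog '[0,0,0.2,0.4,-1.5,0,0.6, 0,0,0,0.4,-2,0,0.6, 0,0,0,0.36,-2,0,0.6, 0,0,0,0,-0.86,0,0.6, 0,0,0,0,0,0,0.6]' && python3 -m jog '[0,0,0,0,0,1.5,0.6, 0,0,0,0,0,2.5,0.6, 0,0,0,0,0,2,0.6, 0,0,0,0,0,1,0.6, 0,0,0,0,0,0,0.6]'
python3 - <<'E'
from tube import *
s=manip.sense();print(s['tcp_pos'],s['ft_force'],s['wrist_torque'])
p,P=world('side'); cv2.imwrite('pics/s1.png',cv2.resize(p[80:240,140:300],None,fx=4,fy=4)[:600])
p,P=world('wrist');np.savez('w4.npz',p=p,P=P);cv2.imwrite('pics/w4.png',p)
E
```

```text
time_s: 9.62
tcp_pos: [0.5916, 0.223, 0.2843]
orientation: [2.18, 2.261, 0.001]
ft_force: [0.3, -0.6, -4.9]
opening: 0.0347
time_s: 10.25
tcp_pos: [0.5915, 0.2228, 0.2125]
orientation: [-2.18, -2.26, 0.003]
ft_force: [-0.3, -0.1, -4.7]
opening: 0.0348
[0.5915259  0.22278946 0.21246398] [-0.31969914 -0.07996659 -4.73186534] [0.05451572 0.04771961 0.03468045]
```

View pics/w4.png

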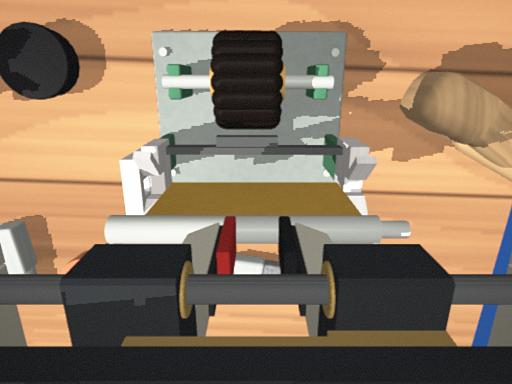

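```bash
python3 -m jog '[0,0,0,0,0,1,0.6, 0,0,0,0,0,1,0.6, 0,0,0,0,0,0.8,0.6, 0,0,0,0,0,0.4,0.6, 0,0,0,0,0,0.2,0.6]' && python3 -m jog '[0,0,0,0,0,0.1,0.6, 0,0,0,0,0,0.1,0.6, 0,0,0,0,0,0.1,0.6, 0,0,0,0,0,0.1,0.6, 0,0,0,0,0,0.1,0.6]'; python3 -m jog '[0,0,0,0,0,0.1,0.6, 0,0,0,0,0,0.1,0.6, 0,0,0,0,0,0.1,0.6, 0,0,0,0,0,0.1,0.6, 0,0,0,0,0,0.1,0.6]'
```

```text
time_s: 10.98
tcp_pos: [0.5916, 0.2231, 0.1794]
orientation: [-2.181, -2.261, 0.0]
ft_force: [0.2, -0.7, -4.9]
opening: 0.0346
time_s: 11.6
tcp_pos: [0.5916, 0.223, 0.1747]
orientation: [2.181, 2.261, 0.0]
ft_force: [0.2, 1.1, -5.8]
opening: 0.0345
time_s: 12.22
tcp_pos: [0.5916, 0.223, 0.1697]
orientation: [-2.181, -2.261, -0.0]
ft_force: [0.0, 0.2, -4.2]
opening: 0.0347
```

```bash
for i in 1 ; do python3 -m jog '[0,0,0,0,0,0.1,0.6, 0,0,0,0,0,0.1,0.6, 0,0,0,0,0,0.1,0.6, 0,0,0,0,0,0.1,0.6, 0,0,0,0,0,0.1,0.6]'; done;  python3 -m jog '[0,0,0,0,0,0.1,0.6, 0,0,0,0,0,0.1,0.6, 0,0,0,0,0,0.1,0.6, 0,0,0,0,0,0.1,0.6, 0,0,0,0,0,0.1,0.6]'
```

```text
time_s: 12.85
tcp_pos: [0.5917, 0.223, 0.1647]
orientation: [-2.181, -2.261, -0.0]
ft_force: [0.5, 0.3, -5.2]
opening: 0.0347
time_s: 13.48
tcp_pos: [0.5916, 0.223, 0.1597]
orientation: [-2.181, -2.261, -0.0]
ft_force: [-0.5, 0.5, -4.9]
opening: 0.035
```

```bash
python3 -m jog '[0,0,0,0,0,0.1,0.6, 0,0,0,0,0,0.1,0.6, 0,0,0,0,0,0.1,0.6, 0,0,0,0,0,0.1,0.6, 0,0,0,0,0,0.1,0.6]'
```

```text
time_s: 14.1
tcp_pos: [0.5916, 0.223, 0.1547]
orientation: [-2.181, -2.261, -0.0]
ft_force: [0.1, -0.6, -4.9]
opening: 0.0343
```

```bash
python3 -m jog '[0,0,0,0,0,0.1,0.6, 0,0,0,0,0,0.1,0.6, 0,0,0,0,0,0.1,0.6, 0,0,0,0,0,0.05,0.6, 0,0,0,0,0,0.05,0.6]'
```

```text
time_s: 14.72
tcp_pos: [0.5917, 0.223, 0.1507]
orientation: [2.181, 2.261, 0.0]
ft_force: [-0.3, -0.3, -5.2]
opening: 0.0346
```

```bash
python3 -m jog '[0,0,0,0,0,0.06,0.6, 0,0,0,0,0,0.06,0.6, 0,0,0,0,0,0.06,0.6, 0,0,0,0,0,0.06,0.6, 0,0,0,0,0,0.06,0.6]'
```

```text
time_s: 15.35
tcp_pos: [0.5916, 0.223, 0.1477]
orientation: [-2.181, -2.261, -0.0]
ft_force: [0.9, 0.7, -4.6]
opening: 0.0349
```

```bash
python3 -m jog '[0,0,0,0,0,0.06,0.6, 0,0,0,0,0,0.06,0.6, 0,0,0,0,0,0.06,0.6, 0,0,0,0,0,0.06,0.6, 0,0,0,0,0,0.06,0.6]'
```

```text
time_s: 15.98
tcp_pos: [0.5916, 0.223, 0.1447]
orientation: [-2.181, -2.261, -0.0]
ft_force: [0.1, -0.5, -5.3]
opening: 0.0346
```

```bash
python3 -m jog '[0,0,0,0,0,0.05,0.6, 0,0,0,0,0,0.05,0.6, 0,0,0,0,0,0.05,0.6, 0,0,0,0,0,0.05,0.6, 0,0,0,0,0,0.05,0.6]'
```

```text
time_s: 16.6
tcp_pos: [0.5916, 0.2231, 0.1422]
orientation: [-2.181, -2.261, -0.0]
ft_force: [1.2, -0.1, -5.6]
opening: 0.0346
```

```bash
python3 -m jog '[0,0,0,0,0,0.04,0.6, 0,0,0,0,0,0.04,0.6, 0,0,0,0,0,0.04,0.6, 0,0,0,0,0,0.04,0.6, 0,0,0,0,0,0.04,0.6]'
```

```text
time_s: 17.23
tcp_pos: [0.5916, 0.2231, 0.1402]
orientation: [-2.181, -2.261, -0.0]
ft_force: [-0.6, 0.3, -5.0]
opening: 0.0348
```

```bash
python3 -m jog '[0,0,0,0,0,0.04,0.6, 0,0,0,0,0,0.04,0.6, 0,0,0,0,0,0.04,0.6, 0,0,0,0,0,0.04,0.6, 0,0,0,0,0,0.04,0.6]'
```

```text
time_s: 17.85
tcp_pos: [0.5916, 0.223, 0.1382]
orientation: [-2.181, -2.261, -0.0]
ft_force: [0.6, -0.0, -5.2]
opening: 0.0344
```

```bash
python3 -m jog '[0,0,0,0,0,0.03,0.6, 0,0,0,0,0,0.03,0.6, 0,0,0,0,0,0.03,0.6, 0,0,0,0,0,0.03,0.6, 0,0,0,0,0,0,0.6]'
```

```text
time_s: 18.48
tcp_pos: [0.5916, 0.2231, 0.137]
orientation: [-2.181, -2.261, -0.0]
ft_force: [-0.9, -0.6, -5.7]
opening: 0.035
```

```bash
python3 -m jog '[0,0,0,0,0,0.03,0.6, 0,0,0,0,0,0.03,0.6, 0,0,0,0,0,0.03,0.6, 0,0,0,0,0,0.03,0.6, 0,0,0,0,0,0,0.6]'
```

```text
time_s: 19.1
tcp_pos: [0.5918, 0.2231, 0.1364]
orientation: [2.181, 2.261, 0.001]
ft_force: [-1.0, 0.0, 1.7]
opening: 0.0349
```

```bash
python3 -m jog '[0,0,0,0,0,0.03,0.6, 0,0,0,0,0,0.03,0.6, 0,0,0,0,0,0.03,0.6, 0,0,0,0,0,0.03,0.6, 0,0,0,0,0,0,0.6]'
```

```text
time_s: 19.73
tcp_pos: [0.5918, 0.2231, 0.1363]
orientation: [2.18, 2.261, 0.002]
ft_force: [-3.3, -0.6, 9.5]
opening: 0.0345
```

```bash
python3 - <<'E'
from base import *
t=np.load('w2.npz'); stand(t['p'],t['P'],.535,-.205,'felt')
t=np.load('w3.npz'); stand(t['p'],t['P'],.592,.2153,'brush')
E
python3 -m jog '[0,0,0,0,0,-0.06,0.6, 0,0,0,0,0.1,0,0.6, 0,0,0,0,0.1,0,0.6, 0,0,0,0,0,0,0.6, 0,0,0,0,0,0,0.6]'
```

```text
felt base ((502.4461669921875, -203.82296752929688), (195.6178436279297, 159.82579040527344), 85.3189697265625) 11165
 white [ 0.5017 -0.2966  0.125 ] [ 0.5683 -0.1129  0.1683] ((534.8836669921875, -204.7091064453125), (183.4141387939453, 64.33316040039062), 89.09822082519531) 6591
  y -0.1 -0.0785 x 0.5092 0.5576 ztop [0.1392 0.1401 0.1405]
  y -0.0785 -0.06 x 0.5017 0.5658 ztop [0.1348 0.1464 0.1478]
  y 0.06 0.1 x 0.5041 0.5683 ztop [0.1329 0.146  0.1477]
brush base ((563.0, 217.5201416015625), (146.5071258544922, 198.6080322265625), 3.8144431114196777) 12388
 white [0.5576 0.1232 0.125 ] [0.6262 0.3074 0.1484] ((591.8971557617188, 215.3087615966797), (63.53886032104492, 183.170654296875), 2.0010108947753906) 2798
  y -0.1 -0.0785 x 0.5645 0.6185 ztop [0.1382 0.1391 0.1397]
  y -0.0785 -0.06 x 0.5625 0.6262 ztop [0.1384 0.1457 0.1471]
  y 0.06 0.1 x 0.5576 0.6208 ztop [0.1376 0.1457 0.1468]
time_s: 20.35
tcp_pos: [0.5922, 0.2232, 0.1363]
orientation: [-2.18, -2.26, 0.003]
ft_force: [-8.2, -1.2, 9.9]
opening: 0.0349
```

```bash
python3 -m jog '[0,0,0,0,-0.1,0,0.6, 0,0,0,0,-0.1,0,0.6, 0,0,0,0,-0.1,0,0.6, 0,0,0,0,-0.1,0,0.6, 0,0,0,0,0,0,0.6]'
```

```text
time_s: 20.98
tcp_pos: [0.5913, 0.2231, 0.1364]
orientation: [2.179, 2.259, 0.006]
ft_force: [3.3, 1.7, 6.4]
opening: 0.0345
```

```bash
python3 -m jog '[0,0,0,0,0.15,0,0.6, 0,0,0,0,0,0,0.6, 0,0,0,0,0,0,0.2, 0,0,0,0,0,0,0.1, 0,0,0,0,0,0,0.0]' && python3 -m jog '[0,0,0,0,0,0,-0.1, 0,0,0,0,0,0,-0.25, 0,0,0,0,0,0,-0.4, 0,0,0,0,0,0,-0.55, 0,0,0,0,0,0,-0.74]'
python3 - <<'E'
from h import *
p,P=world('wrist');np.savez('w5.npz',p=p,P=P);cv2.imwrite('pics/w5.png',p)
E
```

```text
time_s: 21.6
tcp_pos: [0.5914, 0.2213, 0.1355]
orientation: [2.18, 2.26, -0.003]
ft_force: [0.4, -6.5, 4.7]
opening: 0.0448
time_s: 22.22
tcp_pos: [0.5907, 0.2232, 0.1347]
orientation: [-2.18, -2.261, 0.001]
ft_force: [0.3, -0.5, -0.5]
opening: 0.0766
```

View pics/w5.png

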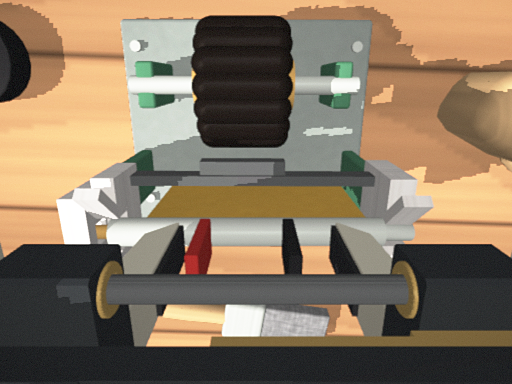

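```bash
python3 -m jog '[0,0,0,0,0,-0.5,-0.74, 0,0,0,0,0,-2,-0.74, 0,0,0,0,0,-4,-0.74, 0,0,0,0,0,-4,-0.74, 0,0,0,0,0,-2,-0.74]' && python3 -m jog '[0,0,0,0,3,-1,-0.74, 0,0,0,0,3,0,-0.74, 0,0,0,0,0,0,-0.74, 0,0,0,0,0,0,-0.74, 0,0,0,0,0,0,-0.74]'
python3 - <<'E'
from meas import *
from base import stand
p,P=world('wrist');cv2.imwrite('pics/w6.png',p)
door(p,P,.592,.215)
hsv=cv2.cvtColor(p,cv2.COLOR_BGR2HSV);z=P[...,2]
m=(abs(P[...,0]-.592)<.012)&(abs(P[...,1]-.215)<.06)&(z>.126)&(z<.137)&(hsv[...,1]<60);q=P[m]
print(np.polyfit(q[:,1]-.215,q[:,0],1))
for a in(.165,.185,.215,.245,.265):
    g=q[abs(q[:,1]-a)<.006]; print(a,g[:,2].max() if len(g) else None)
print(manip.sense()['ft_force'])
E
```

```text
time_s: 22.9
tcp_pos: [0.5917, 0.2233, 0.2634]
orientation: [2.179, 2.26, 0.006]
ft_force: [-0.6, 0.3, -0.3]
opening: 0.08
time_s: 23.52
tcp_pos: [0.6504, 0.2254, 0.2707]
orientation: [-2.18, -2.262, -0.0]
ft_force: [-1.1, -0.2, 0.4]
opening: 0.08
red 205 min [0.5817 0.1933 0.1657] max [0.6027 0.1994 0.1718] med [0.592  0.1965 0.1698]
black 19313 min [0.6232 0.1676 0.3678] max [0.6302 0.282  0.38  ] med [0.6266 0.2253 0.3743]
[-0.03656515  0.59186041]
0.165 0.13355142115778434
0.185 0.1333501561579087
0.215 0.13382392137152838
0.245 0.13306315886974843
0.265 0.13352360479380215
[-0.38050412 -0.81088986 -0.25774197]
```

View pics/w6.png

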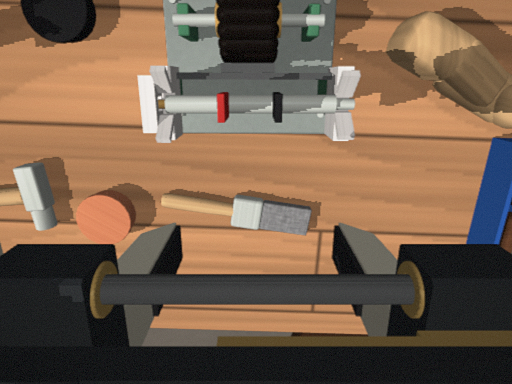

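```bash
python3 -c "
from workcell import manip; print(manip.hand_in())"
```

```text
the job is handed in; nothing more can be done
None
```

I moved the yellow guard door from the felt wheel's stand to the bristle wheel's stand, where it now hangs with its pin out. I handed the job in at about 23.5 s; no verdict was reported.

- **Lifting off:** I pinched the ear and knob to 35 mm, which drew the pin. The door then lifted straight off with about 5 N on the wrist.
- **Lowering in:** I lowered it slowly by feel. It touched down at a tool height of 0.1365 m, against 0.1366 m predicted from the camera. Rocking it gently along x met the slot walls within about 0.5 mm and it sank no further, so I took that as the floor. The wrist never read more than about 10 N up plus the door's 5 N weight, roughly 15 N on the stand at the readings I took.
- **Letting go:** I opened the fingers gradually with the door bearing down, and the last picture shows the brass pin out towards the eye plate.

**Last checks:**
- The tube is level, with its top at 0.133 to 0.134 m along its length.
- The door is turned about 2.1° and the stand about 2.0°.
- The door is on the hinge axis in x and about 3 mm towards +y, which is the end play; the limit is 6 mm.
- The gripper is clear, with no more than about 1 N on the wrist, and I saw nothing else on the bench moved.
- My automatic detection of the black ear picked up the gripper instead, so I judged the pin's position from the red knob and the picture.

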